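# File a slide mailer and close up the row with the squeeze-release follower

## Task

File the slide mailer from the bench in the near lane of the tray, standing on its long edge like the others, between the row and the follower. Then squeeze the follower's release levers together, keep them squeezed while you slide the follower up and press the row together against its end wall until the sprung pressure plate is about half pushed in, and let go so that both pawls drop fully into a notch and the row stays held under that spring pressure. Press gently, there is glass in the mailers: never bottom the pressure plate hard, never force the follower while it is latched, and leave the far lane and everything else as it is.

Things in the scene. Friction and masses are not known exactly. Their poses are not given: they have to be found in the camera images.
- tray: Grey steel two-lane filing tray for microscope slides, set crosswise before the robot, fixed, 197 x 389 x 48 mm. Origin: centre of its underside on the bench; z up, y along the lanes, x across them, away from the robot. Near lane centred on x = -48.5 mm, far lane on +48.5. Each is 94 mm wide between thin walls 28 mm high; lane floor 12 mm above the bench, from y = -190 to +185 mm.
- row_stop (a point): Middle of the near lane's floor (12 mm above the bench) at the inner face of its end wall, 48 mm high, at the lane's +y end, against which the row of mailers is pressed. Axes as the tray's.
- rack: Steel ladder racks below floor level in two 20 mm wide channels along both sides of the near lane: round cross rungs 2.6 mm thick every 5 mm, abreast of each other, the gaps between them being the notches. Fixed in the tray, same origin and axes as the tray.
- follower: Steel follower of the near lane; slides only along the tray's y, with about 1 N of friction. Origin: mid-lane at bench height on the rear (-y) face of its upright back plate (88 mm wide, top 50 mm above the bench); axes as the tray's. Behind the plate stands its pinch handle, two release levers side by side across the lane; in front of it the sprung pressure plate.
- plate_rest (a point): Point fixed on the follower, 20 mm in front of its origin, mid-lane, 30 mm above the bench: where the front face of the sprung pressure plate (84 mm wide, 14 to 45 mm above the bench) stands while nothing touches it. The plate can be pushed back towards the follower by 10 mm: 3 N starts it, 7 N is half way, 11 N bottoms it.
- follower_grip (a point): Point on the follower midway between the two levers, mid-lane, 13 mm behind its origin, 80 mm above the bench: pinch here from above, closing along the tray's x. Each lever ends at this height in a round bar 10 mm thick, 26 mm long in y; over both bars 46 mm at rest, 26 mm fully squeezed. Fingertips 19 mm lower pass clear of plate and mailers.
- lever_near (a joint): Release lever on the robot's side. Angle (rad): 0 at rest, its pawl down in a notch of the rack, locking the follower both ways; 0.16 fully squeezed towards the other, pawl clear of the rungs. Above 0.03 when let go, the pawl sits on a rung. It takes 5 N on the bar at first, 6.5 N at the end; let go, the pawl drops into the nearest notch, shifting the follower by up to 3.5 mm.
- lever_far (a joint): The other release lever, on the far side: its mirror image with a pawl of its own. Both must be squeezed to free the follower.
- new_mailer: The slide mailer to be filed: rigid white plastic case holding glass slides, 84 (its x) x 18 (its y) x 34 mm (z), 40 to 80 g, standing on its long edge on the open bench to the right of the tray. Origin: centre of its underside.
- mailer0: White slide mailer standing on its long edge in a lane of the tray: of these six, three stand loosely spaced at the end wall of the near lane, three in the far lane; which ones varies. 84 mm along x, 34 mm high; thickness along y not recorded, 10 to 34 mm. Origin: centre of its underside.
- mailer1: As mailer0, of another thickness in the same range.
- mailer2: As mailer0, of another thickness in the same range.
- mailer3: As mailer0, of another thickness in the same range.
- mailer4: As mailer0, of another thickness in the same range.
- mailer5: As mailer0, of another thickness in the same range.
- jar: Clear specimen jar with a white cap, 48 mm across, 58 mm high; stays where it is. Origin: centre of its underside.
- dropper_a: Amber dropper bottle with rubber bulb, 34 mm across, 88 mm high, on a round wooden coaster; stays. Origin: centre of its underside.
- dropper_b: Clear dropper bottle, 28 mm across, 80 mm high, on the coaster; stays. Origin: centre of its underside.
- dropper_c: Clear dropper bottle, 28 mm across, 76 mm high, on the coaster; stays. Origin: centre of its underside.
- mouse: Black computer mouse, 100 x 60 x 30 mm; stays. Origin: centre of its underside.
- marker: Black marker pen lying on the bench, 114 mm long, 10 mm thick; stays. Origin: under the middle of its barrel.
Things that resemble listed ones, but are neither listed nor needed, are in the scene too. What is shaped like the new_mailer but turquoise is not meant. What is shaped like the mailer2 but orange is not meant.

How it is judged (in metres and radians):
On the way, in this order (a step that is already met when the one before it is completed fails the run):
1. the mailer from the bench stands on its long edge in the near lane ahead of the follower, let go (x of new_mailer in the frame of tray between -0.0565 and -0.0405 m and angle between new_mailer's own z axis and vertical below 0.12 rad and angle between the y axis of new_mailer and the y axis of tray, either way round below 0.15 rad and y of new_mailer in the frame of follower above 0.015 m and z of new_mailer in the frame of tray between 0.009 and 0.016 m and contact force between the fingers and new_mailer below 0.05 N and linear speed of new_mailer below 0.02 m/s), for 0.2 s.
2. with the release levers squeezed the follower has come up and its pressure plate presses the filed mailer against the row (value of joint each of lever_near, lever_far above 0.11 rad and contact force between follower and new_mailer above 2 N), for 0.15 s.
At the end, for the whole second after the job is handed in: The filed mailer stands upright (7 deg), square (9 deg) and centred (8 mm) in the near lane; the follower, let go, is at rest, its levers below 0.03 rad (pawls down in notches), its plate holding the row with 2.2 to 10.2 N; every other mailer is upright (9 deg) (x of new_mailer in the frame of tray between -0.0565 and -0.0405 m and angle between new_mailer's own z axis and vertical below 0.12 rad and angle between the y axis of new_mailer and the y axis of tray, either way round below 0.15 rad and y of new_mailer in the frame of follower above 0.015 m and z of new_mailer in the frame of tray between 0.009 and 0.016 m and contact force between follower and new_mailer between 2.2 and 10.2 N and value of joint each of lever_near, lever_far below 0.03 rad and linear speed of each of follower, new_mailer below 0.01 m/s and angle between each of mailer0, mailer1, mailer2, mailer3, mailer4, mailer5's own z axis and vertical below 0.15 rad and contact force between the fingers and follower below 0.05 N); the robot touches nothing.
It fails at once if the follower presses on a mailer with more than 13 N (plate bottomed hard) (contact force between follower and mailer0 above 13 N or contact force between follower and mailer1 above 13 N or contact force between follower and mailer2 above 13 N or contact force between follower and mailer3 above 13 N or contact force between follower and mailer4 above 13 N or contact force between follower and mailer5 above 13 N or contact force between follower and new_mailer above 13 N).
It fails at once if the follower is forced while latched, the pawls loading the rack with more than 35 N (contact force between follower and rack above 35 N).
It fails at once if a mailer of the far lane is shifted by more than 15 mm ((x of mailer0 in the frame of tray above 0 m and distance of mailer0 from where it was at the start of the episode above 0.015 m) or (x of mailer1 in the frame of tray above 0 m and distance of mailer1 from where it was at the start of the episode above 0.015 m) or (x of mailer2 in the frame of tray above 0 m and distance of mailer2 from where it was at the start of the episode above 0.015 m) or (x of mailer3 in the frame of tray above 0 m and distance of mailer3 from where it was at the start of the episode above 0.015 m) or (x of mailer4 in the frame of tray above 0 m and distance of mailer4 from where it was at the start of the episode above 0.015 m) or (x of mailer5 in the frame of tray above 0 m and distance of mailer5 from where it was at the start of the episode above 0.015 m)).
It fails at once if a bystander on the bench is shifted by more than 25 mm (distance of any of jar, dropper_a, dropper_b, dropper_c, mouse, marker from where it was at the start of the episode above 0.025 m).
It also fails if it takes over 70 s, if anything falls off the work surface, if the arm or the gripper's body presses on something with over 40 N, if the wrist force passes 120 N, or if a joint passes its speed limit or range.

## Robot

A 7-joint arm with a two-finger parallel gripper is mounted at the origin on the work surface. World frame = base frame: x ahead of the robot, y to its left, z up, the work surface at z = 0. Lengths are in mm, angles in rad, forces in N, time in s.
With the tool pointing down it reaches from about 350 to 775 mm from the base axis. Payload 3.1 kg.
Tool frame: the origin (TCP) lies midway between the tips of the shut fingers; the grasp point (between the pads) lies 19 mm behind it; z points along the fingers, y is the line along which they close (so a half turn about z gives the same grasp; the last joint's range is limited). The gripper opens to 85 mm and grips with 20 to 120 N. Pads are 22 mm wide; open, the fingers measure 114 mm over their backs; the gripper's body (76 mm by 85 mm) begins 54 mm behind the grasp point. The pads swing forward as they close: fully open they stand 13 mm farther back than shut.
Start: joints at [1.08, 0.311, 0.014, 1.512, -0.004, 1.319, -0.027], TCP at [238.67, -495.534, 231.304] pointing down, gripper open.
Joint ranges: [-2.7, 2.7], [-0.3, 1.91], [-1.27, 1.3], [0.12, 2.57], [-1.44, 4.58], [0.2, 2.03], [-3.05, 3.05]. Speed limits (rad/s): [2.79, 2.79, 3.14, 3.14, 3.14, 3.14, 3.14].

## Interface

Orientations are given as a rotation vector (axis times angle).
In Python, from station import ctrl, eyes gives the robot as it stands.
- The arm moves only by the tool jog_arm, never from a script. Its argument "series" is one flat list of numbers, 7 for each row, row after row: the shift along the tool's x, y, z in cm, then the turn, a rotation vector about the tool's x, y, z in degrees, then the opening, from -1 (shut) to 1 (fully open). A call has exactly 8 rows; each row is the pose to reach, as a shift and turn from the pose commanded when the call began, along the tool's axes at that moment; what a row does not reach only later rows make up. A row lasts 1/12 s, in which the tool goes at most 41.7 mm and 7.16 degrees, less where a joint would pass 70% of its speed; a pose out of reach is approached as far as the arm can. A call with a gripper value outside its range is refused whole. The fingers move at their own pace and stop on an object; the grip force is fixed at half the most. Time passes only in rows, so rows that repeat a pose let the fingers close, or fill a call up. It gives the time, the measured TCP pose, the force, the opening and the grip force at its end, in the units of the state.
- ctrl.read_state(): the state, without advancing time (a new reading comes with each control period).
- eyes.read_camera(name): name is "scene" or "top" or "wrist"; returns (picture, depth): 384x512x3 uint8, blue, green, red; 384x512 float32, mm along the optical axis (not along the pixel's ray), 0 where there is no reading.
- eyes.camera_params(name): a dict with "mtx" (3x3 intrinsics, pixels), "rvec" (rotation vector, rad) and "tvec" (3), from world to camera coordinates, as OpenCV has them. Camera axes: x right, y down, z forward; pixel columns grow to the right and rows downward; lengths in mm; the calibration is good to about 2 mm. A picture is of the moment at which its call begins: read the wrist's pose just before it. camera_params takes no time and is no camera call; for the wrist camera it gives the pose at the moment of the call.
- ctrl.sign_off(): hands the job in; it is judged then, once.
The state is a dict: "clock": time; "joint_positions": joint angles; "joint_vel": joint speeds; "joint_efforts": joint torques, N m; "position": TCP position; "orientation": TCP orientation; "ft_force": force on the tool from outside, world axes, zero at the start; "ft_torque": the same for the moment, N m; "width": finger opening in mm; "finger_force": force on a finger pad.
Only numpy, scipy, OpenCV 4.12 (cv2) and the standard library are available. Lean on these libraries where they do the work, as an engineer would, in place of code of your own. Each camera call takes 0.05 s, during which the arm holds its last target. There are 200 camera calls.

## Working session

There is one attempt and no reset: what is moved stays moved. The work goes in short steps, Python scripts to look and compute and a tool call to move; the robot and the scene stay as the last step left them, time stands still between calls to the robot, and variables do not carry over. Pictures are saved under pics/ and viewed, at most 10 in all, crops included, and the job is handed in when it is done.

Besides the shell and the picture viewer there is one more tool, called as a command line: name --argument value ..., lists and objects as JSON in quotes. jog_arm: Moves the arm, as the interface text tells. Its arguments: {"type":"object","properties":{"series":{"type":"array"}},"required":["series"]}

```bash
mkdir -p pics; cat > h.py <<'E'
import numpy as np, cv2
from station import ctrl, eyes
def cam(n):
    p=eyes.camera_params(n); im,d=eyes.read_camera(n)
    return im,d,p
def cloud(d,p):
    K=np.array(p['mtx'],float);R=cv2.Rodrigues(np.array(p['rvec'],float))[0];t=np.array(p['tvec'],float).ravel()
    v,u=np.mgrid[:d.shape[0],:d.shape[1]]
    c=np.stack([(u-K[0,2])/K[0,0]*d,(v-K[1,2])/K[1,1]*d,d],-1)
    W=(c-t)@R; W[d<=0]=np.nan
    return W
E
python3 - <<'E'
from h import *
s=ctrl.read_state();print({k:np.round(v,3).tolist() for k,v in s.items()})
for n in ('top','scene'):
    im,d,p=cam(n);cv2.imwrite(f'pics/{n}0.png',im);np.savez(f'pics/{n}0.npz',im=im,W=cloud(d,p),d=d)
    K=p['mtx'];R=cv2.Rodrigues(np.array(p['rvec']))[0];print(n,-R.T@np.array(p['tvec']).ravel(),R[2],K[0][0],(d>0).mean())
E
```

```text
{'clock': 0.0, 'joint_positions': [1.08, 0.312, 0.014, 1.513, -0.004, 1.319, -0.027], 'joint_vel': [0.0, -0.0, 0.0, -0.0, -0.0, -0.0, 0.0], 'joint_efforts': [0.001, -37.993, 0.146, -23.059, 0.012, 0.014, -0.0], 'position': [238.336, -494.883, 230.215], 'orientation': [-3.061, -0.699, 0.001], 'ft_force': [-0.307, 0.554, -0.428], 'ft_torque': [-0.017, 0.046, -0.044], 'finger_force': 0.0, 'width': 85.637}
top [ 369.31216606   39.34620158 1409.56863982] [ 0.09619469 -0.00503844 -0.99534979] 478.21901495331724 0.9961598714192709
scene [1130.11581376 -106.66763574  869.48923742] [-0.61036332  0.13890585 -0.77984728] 372.44098346938904 0.9956563313802084
```

View pics/top0.png

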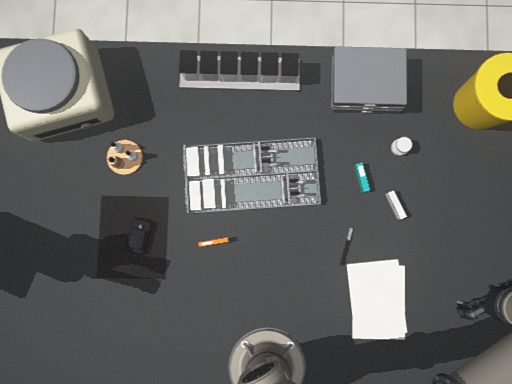

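View pics/scene0.png

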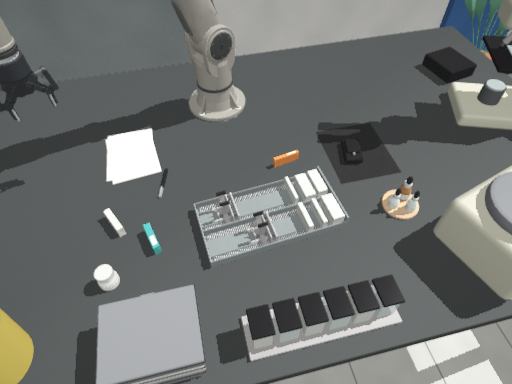

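The top view shows the tray at (184–321, 139–212). In its near lane, the row is at u≈190–228 and the follower at about (292,188). Candidates for new_mailer are the white case at (397,205), the turquoise one at (362,177) and the orange one at (213,241). The white one fits, since it stands on the open bench right of the tray; turquoise and orange are excluded by the task.

```bash
python3 - <<'E'
from h import *
z=np.load('pics/top0.npz');W=z['W'];im=z['im']
np.set_printoptions(precision=1,suppress=True)
print('table z',np.nanmedian(W[230:330,180:330,2]))
def box(mask,zmin,zmax,name):
    m=mask&(W[...,2]>zmin)&(W[...,2]<zmax);P=W[m][:,:2].astype(np.float32)
    print(name,m.sum(),cv2.minAreaRect(P),np.median(W[m][:,2]))
v,u=np.mgrid[:384,:512]
g=im.min(-1)
box((u>380)&(u<412)&(v>185)&(v<225),22,60,'new')
box((u>350)&(u<372)&(v>158)&(v<197),22,60,'turq')
r=(u>178)&(u<328)&(v>132)&(v<218)
box(r,8,80,'tray all')
nl=r&(v>176)
m=nl&(g>190)&(W[...,2]>30)&(u<240)
n,l,st,c=cv2.connectedComponentsWithStats(m.astype(np.uint8))
for i in range(1,n):
    if st[i,4]>15: P=W[l==i];print(st[i],cv2.minAreaRect(P[:,:2].astype(np.float32)),np.median(P[:,2]))
m=nl&(W[...,2]>60);P=W[m];print('levers',m.sum(),cv2.minAreaRect(P[:,:2].astype(np.float32)),P[:,2].max())
m=nl&(W[...,2]>35)&(u>240);P=W[m];print('foll',P.min(0),P.max(0))
a=cv2.resize(im[130:220,178:418],None,fx=3.3,fy=3.3,interpolation=cv2.INTER_CUBIC)
b=cv2.resize(cv2.imread('pics/scene0.png')[165:265,90:350],(792,305),interpolation=cv2.INTER_CUBIC)
a=cv2.resize(a,(792,290));cv2.imwrite('pics/crop.png',np.vstack([a,b]))
E
```

```text
table z -0.47338308441895527
new 212 ((468.8089294433594, -365.14776611328125), (84.3150634765625, 20.695350646972656), 27.309284210205078) 32.60157798898195
turq 201 ((546.64794921875, -265.906982421875), (83.86698913574219, 18.82185935974121), 15.859631538391113) 33.15687135022246
tray all 6583 ((552.5694580078125, 45.934356689453125), (241.04173278808594, 426.7708740234375), 1.4536677598953247) 15.495175291830556
[202 179  13  29 327] ((487.8090515136719, 177.86598205566406), (83.10334014892578, 31.662578582763672), 5.281903266906738) 45.33605451841086
[220 179   6  29 102] ((488.71820068359375, 136.67225646972656), (82.25923156738281, 9.826220512390137), 5.34761905670166) 45.00798417442246
[189 181  12  29 309] ((480.844482421875, 216.7126007080078), (82.97280883789062, 29.832700729370117), 4.9269118309021) 44.828661024510474
levers 65 ((507.6192626953125, -63.618385314941406), (45.190101623535156, 22.87087059020996), 5.548303127288818) 90.4757842011055
foll [463.4 -82.6  35.7] [539.1 -30.1  90.5]
```

View pics/crop.png

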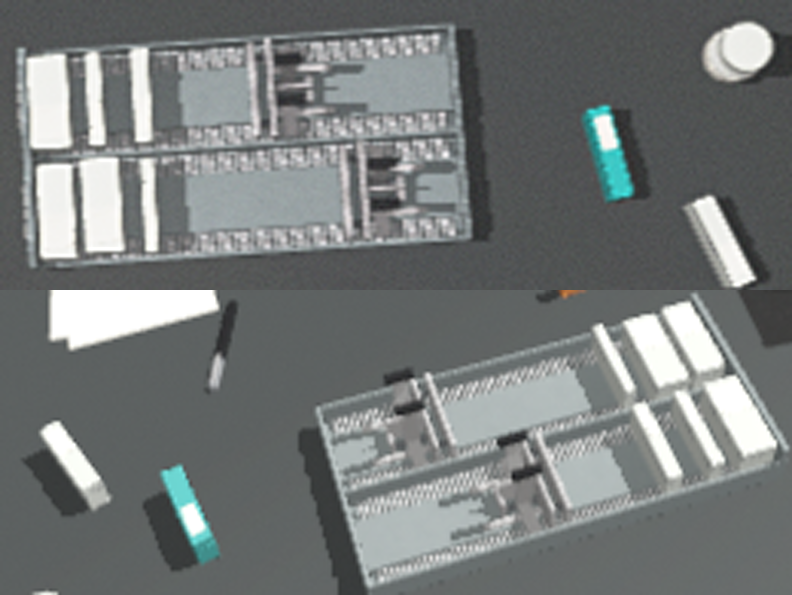

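The crop confirms it: the white case is at crop (717,240), the turquoise one at (607,155) is excluded, and the orange one lies elsewhere. Tray yaw is about 5.4° and the mailer's yaw 27.3°.

```bash
cat >> h.py <<'E'
from scipy.spatial.transform import Rotation as Ro
def go(x,y,z,yaw):
    s=ctrl.read_state();R=Ro.from_rotvec(s['orientation']);p=np.array(s['position'])
    c,si=np.cos(np.radians(yaw)),np.sin(np.radians(yaw))
    T=Ro.from_matrix(np.array([[c,si,0],[si,-c,0],[0,0,-1]]))
    print('p',p.round(1),'w',round(s['width'],1),'F',np.round(s['ft_force'],1),'ff',round(s['finger_force'],1),'t',s['clock'])
    print('shift cm',R.inv().apply(np.array([x,y,z])-p).round(2)/10,'rot',np.degrees((R.inv()*T).as_rotvec()).round(2))
E
python3 -c "
from h import *
go(468.8,-365,120,27.3);go(468.8,-365,6,27.3)"
```

```text
p [ 238.4 -494.9  230.3] w 85.2 F [ 0.1  0.1 -0.5] ff 0.0 t 0.1
shift cm [26.399 -1.682 11.033] rot [-0.12  0.   -1.58]
p [ 238.4 -494.9  230.3] w 85.2 F [ 0.1  0.1 -0.5] ff 0.0 t 0.1
shift cm [26.4   -1.658 22.433] rot [-0.12  0.   -1.58]
```

jog_arm --series '[4,-0.3,1.5,0,0,-0.5,1,8,-0.6,3,0,0,-1,1,12,-0.9,5,0,0,-1.6,1,16,-1.2,7,0,0,-1.6,1,20,-1.5,9,0,0,-1.6,1,23.5,-1.7,11,0,0,-1.6,1,26.4,-1.7,11,0,0,-1.6,1,26.4,-1.7,11,-0.1,0,-1.6,1]'

```text
clock: 0.77
position: [477.0, -355.8, 118.2]
orientation: [-3.041, -0.761, -0.009]
ft_force: [1.9, 1.9, 0.7]
width: 85.5
finger_force: 0.0
```

```bash
python3 - <<'E'
from h import *
im,d,p=cam('wrist');W=cloud(d,p);cv2.imwrite('pics/w1.png',im)
m=(W[...,2]>22)&(W[...,2]<45)&(im.min(-1)>120)&(abs(W[...,0]-469)<60)&(abs(W[...,1]+365)<60)
print(m.sum(),np.nanmedian(W[...,2]));
if m.sum()>50: print(cv2.minAreaRect(W[m][:,:2].astype(np.float32)),np.median(W[m][:,2]))
go(468.8,-365,6,27.3)
E
```

```text
2520 -1.1834461780086185
((472.094482421875, -365.4784851074219), (84.42474365234375, 18.29535484313965), 26.567893981933594) 32.56544004234615
p [ 473.6 -359.4  119.3] w 85.1 F [-0.2 -0.4  0.4] ff 0.0 t 0.8167
shift cm [-0.718  0.301 11.323] rot [-0.16 -0.17  0.61]
```

jog_arm --series '[0.15,0,2,0,0,0,1,0.15,0,4,0,0,0,1,0.15,0,6,0,0,0,1,0.15,0,8,0,0,0,1,0.15,0,9,0,0,0,1,0.15,0,10,0,0,0,1,0.15,0,10.5,0,0,0,1,0.15,0,10.5,0,0,0,1]'

```text
clock: 1.48
position: [469.8, -365.1, 15.5]
orientation: [3.052, 0.741, -0.001]
ft_force: [-0.9, 0.3, -0.8]
width: 85.3
finger_force: 0.0
```

```bash
python3 -c "
from h import *
go(470.5,-365.3,6,27)"
```

```text
p [ 469.8 -365.1   15.5] w 85.3 F [-0.9  0.3 -0.8] ff 0.0 t 1.4833
shift cm [0.051 0.046 0.955] rot [0.03 0.05 0.29]
```

jog_arm --series '[0,0,0.4,0,0,0,1,0,0,0.8,0,0,0,1,0,0,0.8,0,0,0,0,0,0,0.8,0,0,0,-0.4,0,0,0.8,0,0,0,-1,0,0,0.8,0,0,0,-1,0,0,0.8,0,0,0,-1,0,0,0.8,0,0,0,-1]'

```text
clock: 2.15
position: [471.1, -365.5, 9.0]
orientation: [3.05, 0.741, 0.002]
ft_force: [0.1, -1.7, -0.3]
width: 17.0
finger_force: 58.6
```

jog_arm --series '[0,0,0,0,0,0,-1,0,0,0,0,0,0,-1,0,0,-0.2,0,0,0,-1,0,0,-0.4,0,0,0,-1,0,0,-0.7,0,0,0,-1,0,0,-1,0,0,0,-1,0,0,-1,0,0,0,-1,0,0,-1,0,0,0,-1]'

```text
clock: 2.82
position: [470.7, -365.2, 18.6]
orientation: [3.051, 0.741, 0.001]
ft_force: [0.2, -0.3, -0.4]
width: 17.0
finger_force: 58.7
```

```bash
python3 -c "
from h import *
go(496,60,150,5.4)"
```

```text
p [ 470.7 -365.2   18.6] w 17.0 F [ 0.2 -0.3 -0.4] ff 58.7 t 2.8167
shift cm [ 21.766 -36.588 -13.221] rot [ 0.12 -0.04 21.92]
```

jog_arm --series '[0,0,-3,0,0,0,-1,0,0,-6,0,0,0,-1,0,0,-9,0,0,0,-1,0.8,-1.3,-11.5,0,0,2,-1,2,-3.4,-13,0,0,4,-1,3.5,-5.9,-13.2,0,0,6,-1,5,-8.4,-13.2,0,0,8,-1,6.5,-10.9,-13.2,0,0,10,-1]'

```text
clock: 3.48
position: [478.3, -237.2, 150.7]
orientation: [3.104, 0.469, 0.002]
ft_force: [0.1, 0.9, -1.7]
width: 17.0
finger_force: 58.6
```

```bash
python3 -c "
from h import *
go(496,60,150,5.4)"
```

```text
p [ 478.3 -237.2  150.7] w 17.0 F [ 0.1  0.9 -1.7] ff 58.6 t 3.4833
shift cm [ 1.0471e+01 -2.7865e+01  1.1000e-02] rot [ 0.13 -0.08 11.78]
```

jog_arm --series '[1.3,-3.4,0,0,0,2,-1,2.6,-6.9,0,0,0,4,-1,3.9,-10.4,0,0,0,6,-1,5.2,-13.9,0,0,0,8,-1,6.5,-17.4,0,0,0,10,-1,7.9,-20.9,0,0,0,11.8,-1,9.2,-24.5,0,0,0,11.8,-1,10.2,-27,0,0,0,11.8,-1]'

```text
clock: 4.15
position: [494.5, 54.5, 149.8]
orientation: [-3.137, -0.158, -0.001]
ft_force: [0.3, -0.5, -1.6]
width: 17.2
finger_force: 58.7
```

jog_arm --series '[0,0,0,0,0,0,-1,0,0,0,0,0,0,-1,0,0,0,0,0,0,-1,0,0,0,0,0,0,-1,0,0,0,0,0,0,-1,0,0,0,0,0,0,-1,0,0,0,0,0,0,-1,0,0,0,0,0,0,-1]'

```text
clock: 4.82
position: [495.2, 49.3, 149.7]
orientation: [3.136, 0.149, 0.001]
ft_force: [-0.2, 0.0, -1.0]
width: 16.8
finger_force: 58.7
```

```bash
python3 - <<'E'
from h import *
go(496,60,150,5.4)
im,d,p=cam('wrist');W=cloud(d,p);cv2.imwrite('pics/w2.png',im);np.savez('pics/w2.npz',W=W,im=im)
E
```

```text
p [495.2  49.3 149.7] w 16.8 F [-0.2  0.  -1. ] ff 58.7 t 4.8167
shift cm [ 0.18  -1.062 -0.034] rot [ 0.1  -0.04  0.05]
```

View pics/w2.png

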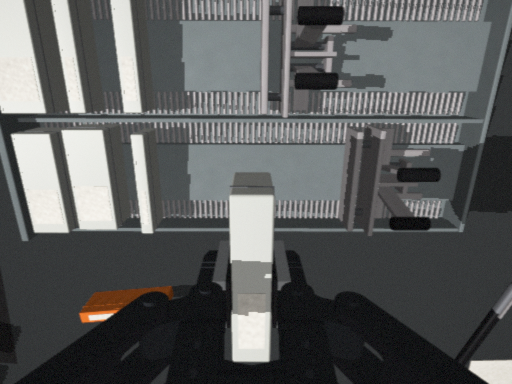

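The wrist view shows the mailer held squarely above the near lane. The row's rear face is at u≈157, the pressure plate at u≈350 and the lever bars at (418,174) and (408,222).

```bash
python3 - <<'E'
from h import *
np.set_printoptions(precision=1,suppress=True)
z=np.load('pics/w2.npz');W=z['W'];im=z['im']
a=np.radians(5.4);ex=np.array([np.cos(a),np.sin(a)]);ey=np.array([-np.sin(a),np.cos(a)])
L=np.stack([W[...,:2]@ex,W[...,:2]@ey,W[...,2]],-1)
print('row floor z',np.nanmedian(L[160:190,210:225,2]))
for u in (180,320,440): # walls profile
  for v0,v1 in((108,125),(224,238)):
    c=L[v0:v1,u];k=c[:,2]>20;print(u,v0,c[k][:,0].min() if k.any() else 0,c[k][:,0].max() if k.any() else 0,c[k][:,2].max() if k.any() else 0)
near=(np.mgrid[:384,:512][0]>125)&(np.mgrid[:384,:512][0]<236);uu=np.mgrid[:384,:512][1]
def s(n,m): 
    P=L[m]; print(n,m.sum(),'x',np.percentile(P[:,0],[1,99]),'y',np.percentile(P[:,1],[1,50,99]),'z',np.median(P[:,2]))
w=near&(im.min(-1)>110)&(L[...,2]>41)&(uu<165)
for a0,a1 in((15,68),(66,122),(128,162)): s('mailer',w&(uu>a0)&(uu<a1))
s('bars',near&(L[...,2]>72)&(uu>330))
s('bar far',near&(L[...,2]>76)&(uu>330)&(np.mgrid[:384,:512][0]<198))
s('bar near',near&(L[...,2]>76)&(uu>330)&(np.mgrid[:384,:512][0]>198))
s('plates',near&(L[...,2]>41)&(L[...,2]<55)&(uu>335)&(uu<395))
k=near&(L[...,2]>41)&(L[...,2]<55)&(uu>335)&(uu<395)
print(np.histogram(L[k][:,1],bins=np.arange(-70,0,2)) )
P=L[k&(L[...,2]>47)];print('backplate',P.min(0),P.max(0))
p=ctrl.read_state()['position'];print('tcp',p[:2]@ex,p[:2]@ey)
# levers world
E
```

```text
row floor z 10.554418360947945
180 108 551.170761369114 553.3596516724191 27.33496143272785
180 224 454.61937767351804 456.47553877408785 27.799789124459597
320 108 550.2422001651418 553.1922969527121 26.97133461823428
320 224 454.1668189778981 456.49994412298264 26.792202911115073
440 108 550.3120102500735 553.0215934651443 27.321136900821866
440 224 452.6303871504222 456.26359914699924 27.04603268447113
mailer 3863 x [461.2 544.1] y [144.4 170.6 194.3] z 44.61600436818821
mailer 3880 x [463.9 546.4] y [115.6 130.6 146.4] z 44.60356590047449
mailer 1156 x [461.4 542.8] y [85.4 89.9 94.8] z 44.53547763100785
bars 1147 x [480.4 526.2] y [-123.9 -110.2  -98.4] z 82.32417110087356
bar far 587 x [517.4 526.3] y [-124.  -110.2  -98.4] z 82.36562768290791
bar near 540 x [480.3 490.1] y [-123.9 -110.6  -98.5] z 82.36656265441754
plates 1775 x [461.7 546.1] y [-112.   -94.8  -78.5] z 44.28123751685145
(array([0, 0, 0, 0, 0, 0, 0, 0, 0, 0, 0, 0, 0, 0, 0, 0, 0, 0, 0, 0, 0, 0,
       0, 0, 0, 0, 0, 0, 0, 0, 0, 0, 0, 0]), array([-70, -68, -66, -64, -62, -60, -58, -56, -54, -52, -50, -48, -46,
       -44, -42, -40, -38, -36, -34, -32, -30, -28, -26, -24, -22, -20,
       -18, -16, -14, -12, -10,  -8,  -6,  -4,  -2]))
backplate [ 459.5 -112.6   47. ] [547.1 -94.2  54.9]
tcp 497.6309303804469 2.6156777195516954
```

jog_arm --series '[0.5,0,1,0,0,0,-1,0.5,0,3,0,0,0,-1,0.5,0,5,0,0,0,-1,0.5,0,7,0,0,0,-1,0.5,0,8.5,0,0,0,-1,0.5,0,9.5,0,0,0,-1,0.5,0,10,0,0,0,-1,0.5,0,10,0,0,0,-1]'

```text
clock: 5.53
position: [499.4, 50.1, 48.4]
orientation: [3.136, 0.151, -0.003]
ft_force: [-0.0, -0.6, -1.4]
width: 16.9
finger_force: 58.7
```

```bash
cat >> h.py <<'E'
A=np.radians(5.4)
def lane(x,y,z,yaw=5.4):
    go(x*np.cos(A)-y*np.sin(A),x*np.sin(A)+y*np.cos(A),z,yaw)
    p=np.array(ctrl.read_state()['position']);print('lane tcp',p[0]*np.cos(A)+p[1]*np.sin(A),-p[0]*np.sin(A)+p[1]*np.cos(A),p[2])
E
python3 -c "
from h import *
lane(503,2.6,21.3)"
```

```text
p [499.4  50.1  48.4] w 16.9 F [-0.  -0.6 -1.4] ff 58.7 t 5.5333
shift cm [0.11  0.028 2.706] rot [0.09 0.11 0.12]
lane tcp 501.9473659336658 2.918376382266189 48.36475993091482
```

jog_arm --series '[0.1,0,1,0.1,0.1,0,-1,0.1,0,1.8,0.1,0.1,0,-1,0.1,0,2.2,0.1,0.1,0,-1,0.1,0,2.5,0.1,0.1,0,-1,0.1,0,2.65,0.1,0.1,0,-1,0.1,0,2.7,0.1,0.1,0,-1,0.1,0,2.7,0.1,0.1,0,-1,0.1,0,2.7,0.1,0.1,0,-1]'

```text
clock: 6.2
position: [501.6, 50.3, 23.0]
orientation: [-3.138, -0.151, -0.005]
ft_force: [0.4, -0.4, -0.5]
width: 16.9
finger_force: 58.7
```

jog_arm --series '[0,0,0,0,0,0,-1,0,0,0,0,0,0,-1,0,0,0.05,0,0,0,-1,0,0,0.1,0,0,0,-1,0,0,0.1,0,0,0,-1,0,0,0.1,0,0,0,-1,0,0,0.1,0,0,0,-1,0,0,0.1,0,0,0,-1]'

```text
clock: 6.87
position: [501.2, 50.3, 21.6]
orientation: [-3.138, -0.151, -0.004]
ft_force: [0.2, -0.2, -0.6]
width: 17.1
finger_force: 58.7
```

jog_arm --series '[0,0,0.05,0,0,0,-1,0,0,0.05,0,0,0,-1,0,0,0.1,0,0,0,-1,0,0,0.1,0,0,0,-1,0,0,0.1,0,0,0,-1,0,0,0.1,0,0,0,-1,0,0,0.1,0,0,0,-1,0,0,0.1,0,0,0,-1]'

```text
clock: 7.53
position: [501.3, 50.3, 20.7]
orientation: [-3.138, -0.151, -0.004]
ft_force: [0.1, -0.1, 0.5]
width: 16.8
finger_force: 59.0
```

jog_arm --series '[0,0,0,0,0,0,-0.5,0,0,0,0,0,0,-0.3,0,0,0,0,0,0,-0.1,0,0,0,0,0,0,-0.1,0,0,0,0,0,0,-0.1,0,0,-0.5,0,0,0,-0.1,0,0,-1.5,0,0,0,-0.1,0,0,-3,0,0,0,-0.1]'

```text
clock: 8.2
position: [500.1, 50.1, 50.6]
orientation: [-3.138, -0.151, 0.0]
ft_force: [0.6, 0.4, 1.1]
width: 38.2
finger_force: 0.0
```

jog_arm --series '[0,0,-2,0,0,0,-0.1,0,0,-5,0,0,0,-0.1,0,0,-8,0,0,0,-0.1,0,0,-10,0,0,0,0,0,0,-11,0,0,0,0.5,0,0,-12,0,0,0,1,0,0,-12,0,0,0,1,0,0,-12,0,0,0,1]'

```text
clock: 8.87
position: [500.5, 50.1, 170.2]
orientation: [-3.138, -0.151, -0.002]
ft_force: [-0.9, 0.8, -0.8]
width: 85.0
finger_force: 0.0
```

```bash
python3 - <<'E'
from h import *
np.set_printoptions(precision=1,suppress=True)
im,d,p=cam('wrist');W=cloud(d,p);cv2.imwrite('pics/w3.png',im)
m=(im.min(-1)>110)&(W[...,2]>40)&(W[...,2]<52)&(abs(W[...,1]-50)<25)&(abs(W[...,0]-500)<55)
P=W[m];print(m.sum(),cv2.minAreaRect(P[:,:2].astype(np.float32)),np.median(P[:,2]))
r=cv2.minAreaRect(P[:,:2].astype(np.float32))[0];print('lane',r[0]*np.cos(A)+r[1]*np.sin(A))
lane(503.4,-111,130)
E
```

```text
1905 ((502.20123291015625, 50.467247009277344), (83.81421661376953, 17.934022903442383), 5.371380805969238) 44.63299227101871
lane 504.72183355599606
p [500.   50.  169.5] w 85.5 F [-0.9 -0.6  0.7] ff 0.0 t 8.9167
shift cm [ 0.1 11.4  4. ] rot [-0.   0.   0.1]
lane tcp 502.46742800759563 2.7700553749084946 169.50225498212288
```

View pics/w3.png

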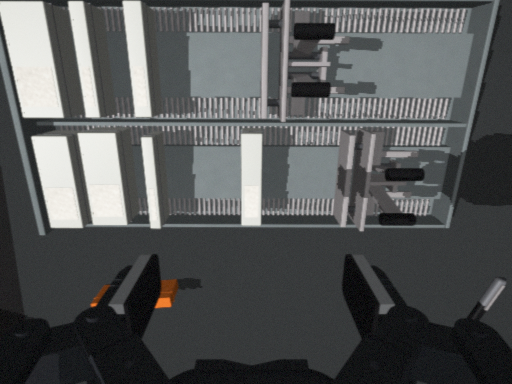

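The mailer now stands at u≈252 in the near lane, upright, square and 1.3 mm off centre. The row and follower are undisturbed. Next I'll turn the wrist for the pinch.

```bash
python3 -c "
from h import *
print(np.round(ctrl.read_state()['joint_positions'],2))
lane(503.4,-110.5,110,95.4);lane(503.4,-110.5,110,-84.6)"
```

```text
[ 0.06  0.27 -0.24  1.73  0.07  1.15 -1.67]
p [500.   50.  169.5] w 85.5 F [-0.9 -0.6  0.7] ff 0.0 t 8.9167
shift cm [ 0.07  11.328  5.95 ] rot [-1.000e-02  0.000e+00 -8.988e+01]
lane tcp 502.46742800759563 2.7700553749084946 169.50225498212288
p [500.   50.  169.5] w 85.5 F [-0.9 -0.6  0.7] ff 0.0 t 8.9167
shift cm [ 0.07  11.328  5.95 ] rot [0.000e+00 1.000e-02 9.012e+01]
lane tcp 502.46742800759563 2.7700553749084946 169.50225498212288
```

jog_arm --series '[0,1.5,0,0,0,-7,1,0,3,0,0,0,-14,1,0,4.5,0,0,0,-21,1,0,6,0,0,0,-28,1,0,7.5,0,0,0,-35,0.6,0,9,0,0,0,-42,0.6,0.1,10.5,0,0,0,-49,0.6,0.1,11.3,0,0,0,-56,0.6]'

```text
clock: 9.58
position: [511.6, -64.6, 168.6]
orientation: [-2.696, -1.611, 0.002]
ft_force: [0.7, -0.2, -0.7]
width: 68.3
finger_force: 0.0
```

jog_arm --series '[0,0,0,0,0,-7,0.6,0,0,0.5,0,0,-14,0.6,0,0,1.5,0,0,-21,0.6,0,0,2.5,0,0,-28,0.6,0,0,3.5,0,0,-34,0.6,0,0,4.5,0,0,-34,0.6,0,0,5,0,0,-34,0.6,0,0,5,0,0,-34,0.6]'

```text
clock: 10.25
position: [511.1, -62.1, 118.3]
orientation: [-2.113, -2.322, 0.001]
ft_force: [-0.4, 0.6, -0.5]
width: 68.5
finger_force: 0.0
```

```bash
python3 - <<'E'
from h import *
np.set_printoptions(precision=1,suppress=True)
lane(503.4,-110.5,61,95.4)
im,d,p=cam('wrist');W=cloud(d,p);cv2.imwrite('pics/w4.png',im)
lane(503.4,-110.5,61,95.4)
L=np.stack([W[...,0]*np.cos(A)+W[...,1]*np.sin(A),-W[...,0]*np.sin(A)+W[...,1]*np.cos(A),W[...,2]],-1)
m=(L[...,2]>76)&(L[...,2]<90)&(abs(L[...,0]-503)<35)&(abs(L[...,1]+110)<25)&(im.max(-1)<70)
if m.sum(): print(m.sum(),np.percentile(L[m],[1,99],axis=0))
E
```

```text
p [511.1 -62.1 118.3] w 68.5 F [-0.4  0.6 -0.5] ff 0.0 t 10.25
shift cm [-0.1  0.1  5.7] rot [-0.1 -0.1 -0. ]
lane tcp 502.9649351703006 -109.9528308581315 118.34461473781793
p [511.9 -62.1 119.4] w 68.3 F [ 0.2  0.5 -0.7] ff 0.0 t 10.3
shift cm [-0.1 -0.   5.8] rot [-0.  -0.1  0. ]
lane tcp 503.8199452741968 -110.01981514519656 119.4231724550053
1307 [[ 480.8 -123.9   77. ]
 [ 525.8  -98.2   84.4]]
```

View pics/w4.png

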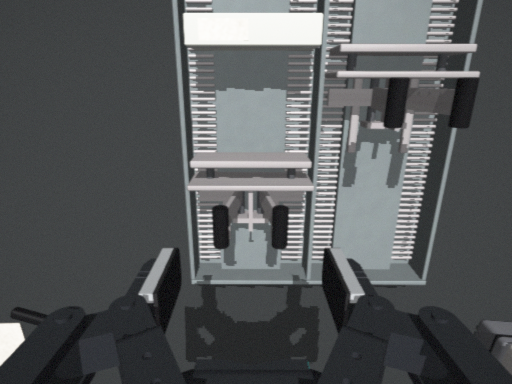

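The wrist view shows the near-lane lever bars at (221,227) and (280,227), centred between the open fingers. Their measured centre is lane x 503.3, y −111.

jog_arm --series '[-0.1,0,1,0,0,0,0.6,-0.1,0,2,0,0,0,0.6,-0.1,0,3,0,0,0,0.6,-0.1,0,4,0,0,0,0.6,-0.1,0,5,0,0,0,0.6,-0.1,0,5.7,0,0,0,0.6,-0.1,0,5.7,0,0,0,0.6,-0.1,0,5.7,0,0,0,0.6]'

```text
clock: 10.97
position: [512.7, -63.1, 63.0]
orientation: [2.112, 2.326, 0.002]
ft_force: [-0.7, -0.8, -0.1]
width: 68.1
finger_force: 0.0
```

```bash
python3 -c "
from h import *
lane(503.3,-111,61,95.4)"
```

```text
p [512.7 -63.1  63. ] w 68.1 F [-0.7 -0.8 -0.1] ff 0.0 t 10.9667
shift cm [ 0.003 -0.122  0.204] rot [ 0.07 -0.03  0.12]
lane tcp 504.51622222318446 -111.03294888711746 63.04623605413795
```

jog_arm --series '[0,-0.1,0.2,0,0,0,0.5,0,-0.1,0.2,0,0,0,0.4,0,-0.1,0.2,0,0,0,0.3,0,-0.1,0.2,0,0,0,0.2,0,-0.1,0.2,0,0,0,0.15,0,-0.1,0.2,0,0,0,0.15,0,-0.1,0.2,0,0,0,0.15,0,-0.1,0.2,0,0,0,0.15]'

```text
clock: 11.63
position: [511.8, -63.3, 61.6]
orientation: [2.111, 2.325, 0.002]
ft_force: [-1.9, 0.2, 1.3]
width: 49.1
finger_force: 0.8
```

jog_arm --series '[0,0,0,0,0,0,0.05,0,0,0,0,0,0,-0.05,0,0,0,0,0,0,-0.15,0,0,0,0,0,0,-0.25,0,0,0,0,0,0,-0.35,0,0,0,0,0,0,-0.6,0,0,0,0,0,0,-1,0,0,0,0,0,0,-1]'

```text
clock: 12.3
position: [510.5, -63.6, 63.3]
orientation: [-2.112, -2.325, 0.002]
ft_force: [-8.9, 0.0, 16.6]
width: 21.6
finger_force: 58.9
```

```bash
python3 -c "
from h import *
lane(503.3,-111,61,95.4)"
```

```text
p [510.5 -63.6  63.3] w 21.6 F [-8.9  0.  16.6] ff 58.9 t 12.3
shift cm [0.032 0.105 0.229] rot [-0.07  0.05  0.1 ]
lane tcp 502.2523303163018 -111.32182968380467 63.29098040185255
```

```bash
python3 - <<'E'
from h import *
im,d,p=cam('wrist');im2,_,_=cam('scene')
a=cv2.resize(im[120:300,150:360],(466,400));b=cv2.resize(im2[170:260,180:300],None,fx=2.7,fy=4.44)[:400]
b=cv2.resize(im2[175:255,190:270],(330,330),interpolation=cv2.INTER_CUBIC)
b=cv2.copyMakeBorder(b,0,70,0,0,0);cv2.imwrite('pics/w5.png',np.hstack([a,b]))
E
```

```text
(no output)
```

View pics/w5.png

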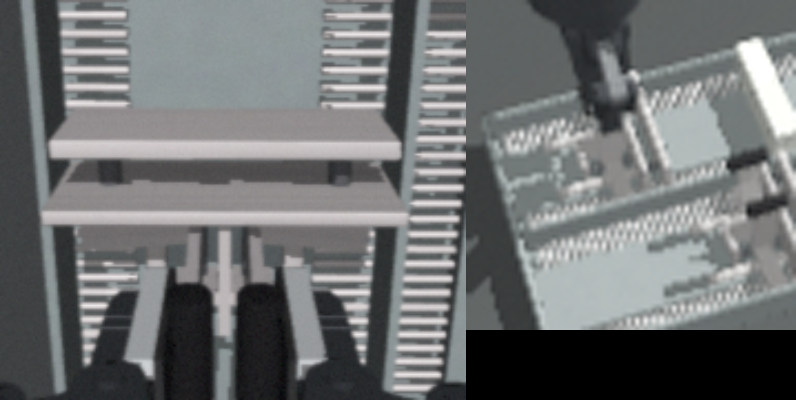

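The fingers hold both bars, at (187,340) and (258,340) in the crop. They are squeezed together symmetrically, with a small gap left between them. I'll relieve the vertical load, then slide.

jog_arm --series '[0,0,-0.1,0,0,0,-1,0,0,-0.2,0,0,0,-1,0,0,-0.2,0,0,0,-1,0.1,0,-0.2,0,0,0,-1,0.3,0,-0.2,0,0,0,-1,0.6,0,-0.2,0,0,0,-1,1,0,-0.2,0,0,0,-1,1,0,-0.2,0,0,0,-1]'

```text
clock: 13.07
position: [509.5, -53.0, 63.5]
orientation: [-2.111, -2.325, 0.001]
ft_force: [-5.5, -1.1, 5.8]
width: 21.6
finger_force: 59.1
```

```bash
cat >> h.py <<'E'
def look(name):
    im,d,p=cam('wrist');W=cloud(d,p)
    L=np.stack([W[...,0]*np.cos(A)+W[...,1]*np.sin(A),-W[...,0]*np.sin(A)+W[...,1]*np.cos(A),W[...,2]],-1)
    cv2.imwrite(f'pics/{name}.png',im);np.savez(f'pics/{name}.npz',L=L,im=im);return im,L
def gaps():
    im,L=look('g%d'%int(ctrl.read_state()['clock']*100))
    m=(L[...,2]>39)&(L[...,2]<56)&(abs(L[...,0]-503.3)<38)
    y=L[m][:,1];h,e=np.histogram(y,bins=np.arange(-130,230,1.))
    k=np.where(h>15)[0]
    for r in np.split(k,np.where(np.diff(k)>1)[0]+1):
        if len(r):
            q=m&(L[...,1]>=e[r[0]])&(L[...,1]<e[r[-1]+1]);print('y %.1f..%.1f z %.1f bright %d n %d'%(*np.percentile(L[q][:,1],[2,98]),np.median(L[q][:,2]),np.median(im.min(-1)[q]),q.sum()))
E
python3 -c "
from h import *
lane(503.3,-111,61,95.4);gaps()"
```

```text
p [509.5 -53.   63.5] w 21.6 F [-5.5 -1.1  5.8] ff 59.1 t 13.0667
shift cm [-1.025  0.105  0.247] rot [-0.07 -0.01  0.14]
lane tcp 502.2256923756485 -100.75218748844003 63.47517415531229
y -94.8..-93.3 z 46.9 bright 143 n 174
y -87.6..-83.5 z 47.6 bright 147 n 1865
y -72.5..-67.7 z 43.3 bright 191 n 1578
y -5.8..11.7 z 44.6 bright 240 n 7510
```

jog_arm --series '[0.5,0,-0.1,0,0,0,-1,1.2,-0.1,-0.1,0,0,0,-1,2,-0.1,-0.1,0,0,0,-1,2.8,-0.1,-0.1,0,0,0,-1,3.6,-0.1,-0.1,0,0,0,-1,4.4,-0.1,-0.1,0,0,0,-1,5.2,-0.1,-0.1,0,0,0,-1,5.7,-0.1,-0.1,0,0,0,-1]'

```text
clock: 13.78
position: [503.9, 5.2, 63.7]
orientation: [-2.11, -2.327, -0.003]
ft_force: [1.2, -1.1, -13.0]
width: 22.0
finger_force: 59.2
```

jog_arm --series '[0.3,0,0,0,0,0,-1,0.6,0,0,0,0,0,-1,1,0,0,0,0,0,-1,1.5,0,0,0,0,0,-1,2,0,0,0,0,0,-1,2.5,0,0,0,0,0,-1,3,0,0,0,0,0,-1,3.5,0,0,0,0,0,-1]'

```text
clock: 14.45
position: [500.8, 38.6, 63.9]
orientation: [2.112, 2.325, 0.002]
ft_force: [2.9, -0.7, -24.2]
width: 21.5
finger_force: 59.6
```

```bash
python3 -c "
from h import *
lane(503.3,-111,61,95.4);gaps()"
```

```text
p [500.8  38.6  63.9] w 21.5 F [  2.9  -0.7 -24.2] ff 59.6 t 14.45
shift cm [-10.226   0.093   0.282] rot [ 0.07 -0.02  0.11]
lane tcp 502.1754480061897 -8.739353375463644 63.8507260092617
y -2.8..-1.3 z 46.9 bright 134 n 181
y 4.3..8.4 z 47.7 bright 138 n 1885
y 19.7..42.1 z 44.4 bright 231 n 6492
y 85.4..95.3 z 44.5 bright 232 n 4084
```

jog_arm --series '[0.3,0,0.15,0,0,0,-1,0.8,0,0.35,0,0,0,-1,1.3,0,0.35,0,0,0,-1,1.8,0,0.35,0,0,0,-1,2.3,0,0.35,0,0,0,-1,2.8,0,0.35,0,0,0,-1,3.3,0,0.35,0,0,0,-1,3.8,0,0.35,0,0,0,-1]'

```text
clock: 15.17
position: [497.4, 76.8, 63.5]
orientation: [2.11, 2.324, 0.002]
ft_force: [-4.8, -2.0, -1.4]
width: 21.3
finger_force: 61.1
```

```bash
python3 -c "
from h import *
lane(503.3,-111,61,95.4);gaps()"
```

```text
p [497.4  76.8  63.5] w 21.3 F [-4.8 -2.  -1.4] ff 61.1 t 15.1667
shift cm [-14.067   0.057   0.264] rot [0.14 0.04 0.12]
lane tcp 502.42164794674386 29.671415536222618 63.541142793155956
y 35.2..37.0 z 47.2 bright 126 n 165
y 42.8..46.8 z 47.5 bright 130 n 1867
y 58.3..80.5 z 44.4 bright 222 n 6493
y 85.7..95.5 z 44.5 bright 223 n 3278
y 116.2..146.2 z 44.6 bright 224 n 12831
```

jog_arm --series '[0.2,0,0,0,0,0,-1,0.5,0,0,0,0,0,-1,0.8,0,0,0,0,0,-1,1.1,0,0,0,0,0,-1,1.4,0,0,0,0,0,-1,1.7,0,0,0,0,0,-1,2,0,0,0,0,0,-1,2.3,0,0,0,0,0,-1]'

```text
clock: 15.88
position: [495.3, 99.4, 63.5]
orientation: [2.11, 2.324, 0.002]
ft_force: [-5.1, -2.2, 0.9]
width: 21.5
finger_force: 61.3
```

```bash
python3 -c "
from h import *
lane(503.3,-111,61,95.4);gaps()
z=np.load('pics/g%d.npz'%int(ctrl.read_state()['clock']*100-5)) if 0 else None"
```

```text
p [495.3  99.4  63.5] w 21.5 F [-5.1 -2.2  0.9] ff 61.3 t 15.8833
shift cm [-16.336   0.042   0.267] rot [0.15 0.05 0.13]
lane tcp 502.4892824481177 52.35582529376305 63.53897077558372
y 52.0..52.9 z 43.9 bright 144 n 16
y 58.2..59.8 z 46.7 bright 112 n 175
y 65.5..69.5 z 47.6 bright 115 n 1861
y 81.2..113.0 z 44.5 bright 202 n 9434
y 116.3..146.8 z 44.6 bright 204 n 11225
y 156.3..169.2 z 44.6 bright 202 n 5963
```

jog_arm --series '[0.15,0,0,0,0,0,-1,0.3,0,0,0,0,0,-1,0.45,0,0,0,0,0,-1,0.6,0,0,0,0,0,-1,0.75,0,0,0,0,0,-1,0.9,0,0,0,0,0,-1,1.05,0,0,0,0,0,-1,1.2,0,0,0,0,0,-1]'

```text
clock: 16.6
position: [494.3, 111.2, 63.5]
orientation: [2.11, 2.324, 0.002]
ft_force: [-4.6, -2.9, 0.5]
width: 21.5
finger_force: 61.3
```

```bash
python3 -c "
from h import *
lane(503.3,-111,61,95.4);gaps()
im,d,p=cam('top');W=cloud(d,p)
L=-W[...,0]*np.sin(A)+W[...,1]*np.cos(A);X=W[...,0]*np.cos(A)+W[...,1]*np.sin(A)
m=(W[...,2]>38)&(W[...,2]<60)&(abs(X-503)<35)&(L>100)&(L<215)
h,e=np.histogram(L[m],bins=np.arange(100,215,2.5));print(h)
y=L[m];b=im.min(-1)[m];print([int(np.median(b[(y>=a)&(y<a+2.5)])) if ((y>=a)&(y<a+2.5)).any() else 0 for a in e[:-1]])"
```

```text
p [494.3 111.2  63.5] w 21.5 F [-4.6 -2.9  0.5] ff 61.3 t 16.6
shift cm [-17.521   0.035   0.27 ] rot [0.16 0.05 0.13]
lane tcp 502.54041568091924 64.21220317207327 63.5467759791348
y 70.2..71.6 z 47.2 bright 111 n 172
y 77.4..81.3 z 47.6 bright 115 n 1849
y 94.8..179.9 z 44.6 bright 203 n 30501
[ 0  0  0  0  0  0  0  0  0  1  2  3  4  8  8  8 12 12 16 16 18 17 23 22
 20 23 21 20 22 19 22 22 22 19 20  0 23 22 17  3  0  0  0  0  0]
[0, 0, 0, 0, 0, 0, 0, 0, 0, 244, 249, 248, 245, 245, 245, 245, 245, 245, 245, 245, 245, 244, 237, 243, 244, 245, 244, 244, 244, 244, 244, 245, 249, 247, 211, 0, 138, 180, 168, 157, 0, 0, 0, 0, 0]
```

jog_arm --series '[0.05,0,0,0,0,0,-1,0.1,0,0,0,0,0,-1,0.15,0,0,0,0,0,-1,0.2,0,0,0,0,0,-1,0.25,0,0,0,0,0,-1,0.3,0,0,0,0,0,-1,0.35,0,0,0,0,0,-1,0.4,0,0,0,0,0,-1]'

```text
clock: 17.37
position: [493.9, 115.0, 63.5]
orientation: [2.11, 2.324, 0.002]
ft_force: [-4.8, -3.5, 0.0]
width: 21.4
finger_force: 61.3
```

```bash
cat >> h.py <<'E'
def comp(n=3):
    r=[]
    for _ in range(n):
        im,d,p=cam('wrist');W=cloud(d,p);X=W[...,0]*np.cos(A)+W[...,1]*np.sin(A);Y=-W[...,0]*np.sin(A)+W[...,1]*np.cos(A)
        m=(abs(X-503.3)<38)&(W[...,2]>46)&(W[...,2]<49.5);y=Y[m];h,e=np.histogram(y,bins=np.arange(-130,230,1.));c=e[h.argmax()]
        bp=np.percentile(y[abs(y-c)<6],[5,95])
        q=(abs(X-503.3)<38)&(W[...,2]>30)&(W[...,2]<46)&(Y>bp[1]+1.5)&(Y<bp[1]+30)
        r.append((bp[0],bp[1],np.percentile(Y[q&(W[...,2]>41)],1)-bp[1]))
    s=ctrl.read_state();print('back',np.round(np.mean(r,0),2),'F',np.round(s['ft_force'],1))
E
python3 -c "
from h import *
lane(503.3,-111,61,95.4);comp()"
```

```text
p [493.9 115.   63.5] w 21.4 F [-4.8 -3.5  0. ] ff 61.3 t 17.3667
shift cm [-17.905   0.036   0.273] rot [0.16 0.06 0.13]
lane tcp 502.52524903263685 68.05146853126517 63.541263013161156
back [81.19 84.9  11.37] F [-4.9 -2.4 -0. ]
```

jog_arm --series '[0.05,0,0,0,0,0,-1,0.1,0,0,0,0,0,-1,0.15,0,0,0,0,0,-1,0.2,0,0,0,0,0,-1,0.2,0,0,0,0,0,-1,0.2,0,0,0,0,0,-1,0.2,0,0,0,0,0,-1,0.2,0,0,0,0,0,-1]'

```text
clock: 18.18
position: [493.8, 115.7, 63.5]
orientation: [2.11, 2.322, 0.0]
ft_force: [-6.5, -3.8, 1.5]
width: 21.5
finger_force: 61.3
```

```bash
python3 -c "
from h import *
lane(503.3,-111,61,95.4);comp()"
```

```text
p [493.8 115.7  63.5] w 21.5 F [-6.5 -3.8  1.5] ff 61.3 t 18.1833
shift cm [-17.97    0.052   0.301] rot [0.15 0.15 0.08]
lane tcp 502.5248109695364 68.70437233193434 63.53074620476015
back [81.95 85.57 10.33] F [-5.1 -4.9  1.3]
```

jog_arm --series '[0.06,0,0,0,0,0,-1,0.12,0,0,0,0,0,-1,0.18,0,0,0,0,0,-1,0.24,0,0,0,0,0,-1,0.3,0,0,0,0,0,-1,0.36,0,0,0,0,0,-1,0.4,0,0,0,0,0,-1,0.4,0,0,0,0,0,-1]'

```text
clock: 19.0
position: [493.6, 118.3, 63.5]
orientation: [2.11, 2.321, -0.002]
ft_force: [-5.6, -6.3, 2.2]
width: 21.4
finger_force: 61.4
```

```bash
python3 -c "
from h import *
lane(503.3,-111,61,95.4);comp()"
```

```text
p [493.6 118.3  63.5] w 21.4 F [-5.6 -6.3  2.2] ff 61.4 t 19.0
shift cm [-18.229   0.064   0.336] rot [0.13 0.26 0.03]
lane tcp 502.55425733198695 71.30716398533829 63.52651101547174
back [84.52 88.08  8.11] F [-4.7 -7.6  2.4]
```

jog_arm --series '[0.06,0,0,0,0,0,-1,0.12,0,0,0,0,0,-1,0.18,0,0,0,0,0,-1,0.24,0,0,0,0,0,-1,0.28,0,0,0,0,0,-1,0.3,0,0,0,0,0,-1,0.3,0,0,0,0,0,-1,0.3,0,0,0,0,0,-1]'

```text
clock: 19.82
position: [493.4, 120.1, 63.5]
orientation: [2.111, 2.319, -0.004]
ft_force: [-5.1, -9.2, 2.7]
width: 21.7
finger_force: 61.4
```

```bash
python3 -c "
from h import *
lane(503.3,73.7,61,95.4);comp()"
```

```text
p [493.4 120.1  63.5] w 21.7 F [-5.1 -9.2  2.7] ff 61.4 t 19.8167
shift cm [0.058 0.076 0.253] rot [ 0.12  0.34 -0.02]
lane tcp 502.53838962865393 73.13368215671747 63.53014558814658
back [86.39 89.88  6.51] F [-5.3 -7.8  3.4]
```

jog_arm --series '[0.08,0,0,0,0,0,-1,0.16,0,0,0,0,0,-1,0.16,0,0,0,0,0,-1,0.16,0,0,0,0,0,-1,0.16,0,0,0,0,0,-1,0.16,0,0,0,0,0,-1,0.16,0,0,0,0,0,-0.45,0.16,0,0,0,0,0,-0.35]'

```text
clock: 20.63
position: [494.6, 121.9, 63.2]
orientation: [2.11, 2.318, 0.0]
ft_force: [-2.3, -7.9, -2.9]
width: 27.7
finger_force: 7.8
```

jog_arm --series '[0,0,0,0,0,0,-0.25,0,0,0,0,0,0,-0.1,0,0,0,0,0,0,0.05,0,0,0,0,0,0,0.2,0,0,0,0,0,0,0.35,0,0,0,0,0,0,0.5,0,0,0,0,0,0,0.6,0,0,0,0,0,0,0.6]'

```text
clock: 21.3
position: [493.9, 126.5, 62.0]
orientation: [2.109, 2.325, 0.007]
ft_force: [-0.4, -0.4, -0.7]
width: 68.0
finger_force: 0.0
```

```bash
python3 -c "
from h import *
lane(503.3,73.7,61,95.4);comp()
im,L=look('w6')
m=(L[...,2]>74)&(L[...,2]<92)&(abs(L[...,0]-503)<30)&(im.max(-1)<70)&(L[...,1]<90)&(L[...,1]>40)
print(m.sum(),np.percentile(L[m],[2,98],axis=0))
"
```

```text
p [493.9 126.5  62. ] w 68.0 F [-0.4 -0.4 -0.7] ff 0.0 t 21.3
shift cm [-0.571 -0.029  0.095] rot [ 0.27 -0.07  0.16]
lane tcp 503.5718706129561 79.41366299702585 61.959500966819434Traceback (most recent call last):
  File "<string>", line 3, in <module>
    lane(503.3,73.7,61,95.4);comp()
                             ~~~~^^
  File "h.py", line 42, in comp
    r.append((bp[0],bp[1],np.percentile(Y[q&(W[...,2]>41)],1)-bp[1]))
                          ~~~~~~~~~~~~~^^^^^^^^^^^^^^^^^^^^^^
    return _quantile_unchecked(
        a, q, axis, out, overwrite_input, method, keepdims, weights)
    return _ureduce(a,
                    func=_quantile_ureduce_func,
    ...<5 lines>...
                    overwrite_input=overwrite_input,
                    method=method)
    r = func(a, **kwargs)
    result = _quantile(arr,
                       quantiles=q,
    ...<2 lines>...
                       out=out,
                       weights=wgt)
    slices_having_nans = np.isnan(arr[-1, ...])
                                  ~~~^^^^^^^^^
IndexError: index -1 is out of bounds for axis 0 with size 0
```

jog_arm --series '[0,0,-0.5,0,0,0,0.6,-0.5,0,-2,0,0,0,0.6,-1,0,-4,0,0,0,0.6,-2,0,-6,0,0,0,0.6,-3,0,-8,0,0,0,0.6,-4,0,-10,0,0,0,0.6,-4,0,-10.5,0,0,0,0.6,-4,0,-10.5,0,0,0,0.6]'

```text
clock: 22.02
position: [498.1, 85.6, 168.1]
orientation: [2.111, 2.321, 0.008]
ft_force: [0.4, 0.1, 0.2]
width: 68.3
finger_force: 0.0
```

```bash
python3 -c "
from h import *
im,L=look('w7')
m=(L[...,2]>76)&(L[...,2]<92)&(abs(L[...,0]-503)<30)&(im.max(-1)<70)&(L[...,1]<110)&(L[...,1]>40)
print(m.sum(),np.percentile(L[m],[1,99],axis=0).round(1))
gaps()
"
```

```text
964 [[480.7  59.8  77.7]
 [526.   85.1  84.6]]
y 67.1..69.0 z 45.1 bright 76 n 36
y 71.1..73.0 z 44.8 bright 76 n 35
y 75.2..79.5 z 44.7 bright 98 n 97
y 85.0..89.1 z 48.0 bright 165 n 605
y 97.9..176.1 z 44.6 bright 231 n 11612
```

View pics/w7.png

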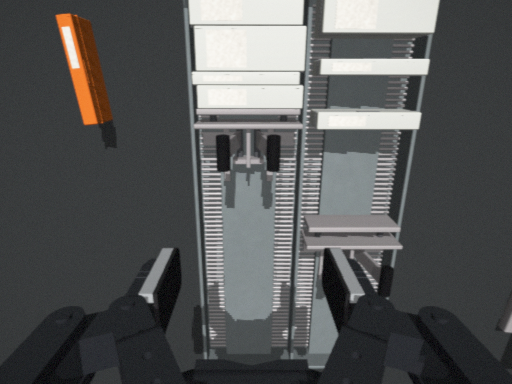

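The wrist view shows the row pressed together at v≈5–107. The plate at v≈112 stays pushed in against the new mailer. The lever bars, at (223,153) and (273,153), are back at their full 45.3 mm spacing (45.0 mm at the start), so both pawls are down. The gripper is clear.

```bash
python3 -c "
from h import *
print(ctrl.sign_off())"
```

```text
the job is handed in; nothing more can be done
None
```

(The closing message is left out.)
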